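Draw the core from the coil and check it in the taper gauge

ROBOT

A 6-joint arm with a two-finger parallel gripper is mounted at the origin on the work surface. World frame = base frame: x ahead of the robot, y to its left, z up, the work surface at z = 0. Lengths are in m, angles in rad, forces in N, time in s.
With the tool pointing down it reaches from about 0.325 to 0.85 m from the base axis. Payload 15.5 kg.
Tool frame: the origin (TCP) lies at the very end of the fingers, on their centre line; the grasp point (between the pads) lies 19 mm behind it; z points along the fingers, y is the line along which they close (so a half turn about z gives the same grasp; the last joint's range is limited). The gripper opens to 91 mm and grips with 3 to 60 N. Pads are 32 mm wide; open, the fingers measure 118 mm over their backs; the gripper's body (76 mm by 178 mm) begins 60 mm behind the grasp point.
Start: joints at [1.028, 0.494, 1.345, -0, 1.302, -0.096], TCP at [0.27, 0.564, 0.214] pointing down, gripper open.
Joint ranges: [-2.91, 2.91], [-0.82, 2.16], [0.22, 2.67], [-1.22, 4.37], [0.12, 2.79], [-3.08, 3.08]. Speed limits (rad/s): [1.89, 1.89, 2.57, 3.01, 3.01, 3.01].

INTERFACE

Orientations are given as [roll, pitch, yaw] about the fixed x, y, z axes, in that order (R = Rz(yaw) Ry(pitch) Rx(roll)).
In Python, from bench import arm, optics gives the robot as it stands.
- The arm moves only by the tool send_rows, never from a script. Its argument "plan" is a list of rows, each a list of 7 numbers: the shift along the tool's x, y, z in cm, then the turn, a rotation vector about the tool's x, y, z in degrees, then the closure, from -1 (fully open) to 1 (shut). A call has 1 to 12 rows; each row shifts and turns the commanded pose from where the row before left it, along the tool's axes as they then stand; what a row does not reach is not made up. A row lasts 1/10 s, in which the tool goes at most 50 mm and 8.59 degrees, less where a joint would pass 70% of its speed; a pose out of reach is approached as far as the arm can. A call is refused whole if a number of a shift passes 5 or a number of a turn 8.59, either way. A call with a gripper value outside its range is refused whole. The fingers move at their own pace and stop on an object; "squeeze" is the grip in N (left out, the last holds). Time passes only in rows, so rows that do not move let the fingers close. It gives the time, the measured TCP pose, the force, the opening and the grip force at its end, in the units of the state.
- arm.read_state(): the state, without advancing time (a new reading comes with each control period).
- optics.camera(name): name is "scene" or "top" or "wrist"; returns a dict with "color" (420x560x3 uint8, blue, green, red), "K" (3x3 intrinsics, pixels), "xyz" and "rotation" of the camera in the world; the wrist camera has in their place "T_tool_cam" (4x4, takes a point from camera to tool coordinates, whose origin is the TCP and whose axes are the flange's). Camera axes: x right, y down, z forward; pixel columns grow to the right and rows downward; lengths in m; the calibration is good to about 2 mm. A picture is of the moment at which its call begins: read the wrist's pose just before it. There is no depth.
- arm.sign_off(): hands the job in; it is judged then, once.
The state is a dict: "time_s": time; "qpos": joint angles; "qvel": joint speeds; "joint_torque": joint torques, N m; "tcp_pos": TCP position; "orientation": TCP orientation; "contact_force": force on the tool from outside, world axes, zero at the start; "moment": the same for the moment, N m; "opening": finger opening in m; "finger_force": force on a finger pad.
Only numpy, scipy, OpenCV 4.12 (cv2) and the standard library are available. Lean on these libraries where they do the work, as an engineer would, in place of code of your own. Each camera call takes 0.05 s, during which the arm holds its last target. There are 200 camera calls.

TASK

Take the blue hook tool from its rack, catch the core's yellow loop deep in the copper coil and draw the core right out. Set it down gently, upright, on the white square at the wide end of the taper gauge, then, with the tool, move it along the slot until it wedges between the blue rails at the green marks, and hang the tool back upright in its rack. The gripper itself must never touch the core, which chips easily, and leave everything else on the bench where it is.

Things in the scene. Friction and masses are not known exactly. Their poses are not given: they have to be found in the camera images.
- core: Dark grey ferrite cylinder, 56 mm diameter, 50 mm tall, about 0.25 kg, with an upright yellow pull loop on top, 91 mm tall in all. Origin: centre of its underside, z up. It starts standing on the floor of the coil's bore, up to 4 mm off the bore's axis.
- core_loop (a point): Middle of the underside of the loop's crown, 86 mm above the core's origin (36 mm above its top face). The loop is an arch of 5 mm round wire in the core's y-z plane, so its opening faces the core's +x and -x: 38 mm wide outside, 28 mm inside, legs straight up to 74 mm above the origin, then rounded to a top at 91 mm.
- coil: Fixed copper coil with black flanges on a black 150 mm square foot: 116 mm outside diameter (flanges 136 mm), 140 mm high, with an upright round bore of 80 mm diameter open at the top; the bore's floor is 10 mm above the bench. Origin: centre of its underside on the bench, z up along the bore.
- hook_tool: Hook tool, 0.12 kg, hung upright in the rack. Origin: centre of the underside of its steel collar (32 mm diameter, 5 mm thick). Above: blue handle, 24 x 24 mm (sides along x, y), 5 to 65 mm above the origin; a red stripe on its top marks the side to which the hook points. Below: 6 mm round shank on the z axis, down to the hook. In the rack the hook starts within 0.2 rad of the rack's +x.
- hook_seat (a point): Where a load rests in the hook: 8 mm to the tool's +x and 68 mm below its origin. The hook is a square J of 6 mm wire pointing to the tool's +x: bottom bar from 74 to 68 mm below the origin, upturned tip centred 16 mm from the shank's axis (outer side 19 mm), its end 60 mm below the origin; 10 mm gap between shank and tip.
- rack: Fixed grey tool rack. Its aluminium fork, 8 mm thick, has a slot 16 mm wide along the rack's x axis, from its open end at x = -34 mm to its closed end at x = +14 mm. A post stands at x = +55 to +69 mm, no higher than the fork. Origin: on the bench, below the place where the tool hangs.
- rack_fork (a point): The tool's place: 115 mm above the rack's origin, level with the fork's upper face; the tool's collar rests here, its shank in the slot. The hook does not pass up through the slot: slide the tool out to the rack's -x by 60 mm or more, and in again the same way.
- gauge: Fixed taper gauge, polished and slippery: aluminium base 270 x 134 mm, 8 mm thick, with two blue rails, tops 33 mm above the bench. Origin: centre of the underside. The slot runs along the gauge's x axis (middle y = 0), narrowing to +x: 104 mm wide at x = -130 mm, 76 mm at x = -60 mm, then evenly down to 44 mm at x = +120 mm.
- gauge_square (a point): Centre of the white 50 mm square where the core is set down, on the base's upper face (8 mm above the bench) at x = -95 mm, y = 0 of the gauge.
- gauge_wedge (a point): Where the 56 mm core's axis stands when it just wedges: x = +51 mm, y = 0 of the gauge, on the base's upper face; a few mm farther if pushed harder, a push of about 8 N is enough. Green marks on the rails from x = +42 to +64 mm.
- jar: Jar, 60 mm diameter, 85 mm high, loose; leave it alone. Origin: centre of underside.
- spool: Solder spool, 56 mm diameter, 56 mm high, standing loose; leave it alone. Origin: centre of underside.
- screwdriver: Yellow-handled screwdriver lying loose; leave it alone.
- meter: Yellow multimeter, 80 x 150 x 30 mm, lying loose; leave it alone. Origin: centre of underside.
- plain_core: Another core, without a loop, 48 mm diameter, 50 mm tall; leave it alone. Origin: centre of underside.
- mug: White mug, 80 mm wide, 95 mm high; leave it alone. Origin: centre of underside.
Things that resemble listed ones, but are neither listed nor needed, are in the scene too. Leave any pink look-alike of the hook_tool alone.

How it is judged:
On the way, in this order (a step that is already met when the one before it is completed fails the run):
1. the hook tool has been taken out of its rack (horizontal distance between hook_tool and rack above 0.05 m), for 0.1 s.
2. the core hangs on the hook tool, clear above the coil's mouth (z of core in the frame of coil above 0.141 m and contact force between hook_tool and core above 0.5 N), for 0.1 s.
3. the core stands upright on the white square of the gauge (its axis within 25 mm of the square's centre), free of the tool (x of core in the frame of gauge between -0.12 and -0.07 m and y of core in the frame of gauge between -0.025 and 0.025 m and z of core in the frame of gauge between 0.004 and 0.012 m and angle between core's own z axis and vertical below 0.1 rad and contact force between hook_tool and core below 0.1 N), for 0.2 s.
4. the core is wedged between the rails at the green marks, upright on the gauge's base (x of core in the frame of gauge between 0.045 and 0.075 m and y of core in the frame of gauge between -0.006 and 0.006 m and z of core in the frame of gauge between 0.004 and 0.012 m and angle between core's own z axis and vertical below 0.1 rad), for 0.2 s.
At the end, for the whole second after the job is handed in: The core stands upright (within 0.1 rad) on the gauge's base, its axis 45 to 75 mm along the gauge's x and within 6 mm of its middle; the hook tool hangs upright (within 0.12 rad) in its rack, its collar on the fork, within 20 mm along and 12 mm across the slot of where it hung; both at rest (all of step 4 and x of hook_tool in the frame of rack between -0.02 and 0.02 m and y of hook_tool in the frame of rack between -0.012 and 0.012 m and z of hook_tool in the frame of rack between 0.11 and 0.12 m and angle between hook_tool's own z axis and vertical below 0.12 rad and linear speed of each of core, hook_tool below 0.02 m/s); the robot touches nothing.
It fails at once if the gripper or the arm touches the core (contact force between any of the fingers, the arm and core above 0.3 N).
It fails at once if the core tips over (more than 0.8 rad) (angle between core's own z axis and vertical above 0.8 rad).
It fails at once if the core is dropped or forced hard onto the gauge (over 80 N) (contact force between core and gauge above 80 N).
It fails at once if a bystander is moved by more than 20 mm (distance of any of jar, spool, screwdriver, meter, plain_core, mug from where it was at the start of the episode above 0.02 m).
It also fails if it takes over 72 s, if anything falls off the work surface, if the arm or the gripper's body presses on something with over 40 N, if the wrist force passes 120 N, or if a joint passes its speed limit or range.

## Working session

There is one attempt and no reset: what is moved stays moved. The work goes in short steps, Python scripts to look and compute and a tool call to move; the robot and the scene stay as the last step left them, time stands still between calls to the robot, and variables do not carry over. Pictures are saved under pics/ and viewed, at most 13 in all, crops included, and the job is handed in when it is done.

Besides the shell and the picture viewer there is one more tool, called in YAML: its name, and indented under it one key for each argument. send_rows: Moves the arm, as the interface text tells. Its arguments: {"type":"object","properties":{"plan":{"type":"array"},"squeeze":{"type":"number"}},"required":["plan"]}

```bash
mkdir -p pics; ls; python3 - <<'E'
from bench import arm, optics
import cv2,numpy as np,pickle
s=arm.read_state(); print(s)
d={}
for n in("scene","top","wrist"):
    c=optics.camera(n); d[n]=c; cv2.imwrite(f"pics/{n}0.png",c["color"])
    print(n,{k:np.round(v,4).tolist() for k,v in c.items() if k!="color"})
pickle.dump(d,open("cams.pkl","wb"))
cv2.imwrite("pics/a.png",cv2.resize(d["top"]["color"],(800,600),interpolation=cv2.INTER_CUBIC))
cv2.imwrite("pics/b.png",cv2.resize(d["scene"]["color"],(800,600),interpolation=cv2.INTER_CUBIC))
E
```

```text
pics
{'time_s': 0.0, 'qpos': array([ 1.02852778e+00,  4.94208315e-01,  1.34612925e+00,  2.58457380e-06,
        1.30246469e+00, -9.55114007e-02]), 'qvel': array([-0.00021525,  0.00039371, -0.0010082 , -0.00059364,  0.00157244,
        0.00028871]), 'joint_torque': array([-1.95560374e-04, -8.78836727e+01, -3.81850469e+01,  7.08886888e-02,
        5.33690967e-02, -2.18901386e-05]), 'tcp_pos': array([0.2698387 , 0.56333964, 0.21332326]), 'orientation': array([-3.14038880e+00, -1.17835085e-04,  2.69483475e+00]), 'contact_force': array([-0.41048871, -0.37937153, -0.06105678]), 'moment': array([ 0.07644752,  0.04754768, -0.02738037]), 'finger_force': 0.0, 'opening': 0.0910732308880118}
scene {'K': [[462.6964, 0.0, 287.247], [0.0, 462.6964, 214.2736], [0.0, 0.0, 1.0]], 'xyz': [1.0651, -0.0535, 1.065], 'rotation': [-2.6136, -0.0041, 1.5171]}
top {'K': [[480.5637, 0.0, 276.6546], [0.0, 480.5637, 209.8386], [0.0, 0.0, 1.0]], 'xyz': [0.3636, -0.0078, 1.3707], 'rotation': [-3.0326, -0.0114, -1.5977]}
wrist {'K': [[323.2744, 0.0, 276.8412], [0.0, 323.2744, 211.6711], [0.0, 0.0, 1.0]], 'T_tool_cam': [[0.0016, -0.9698, -0.244, 0.0693], [1.0, 0.0016, 0.0001, -0.0004], [0.0003, -0.244, 0.9698, -0.1705], [0.0, 0.0, 0.0, 1.0]]}
```

View pics/a.png

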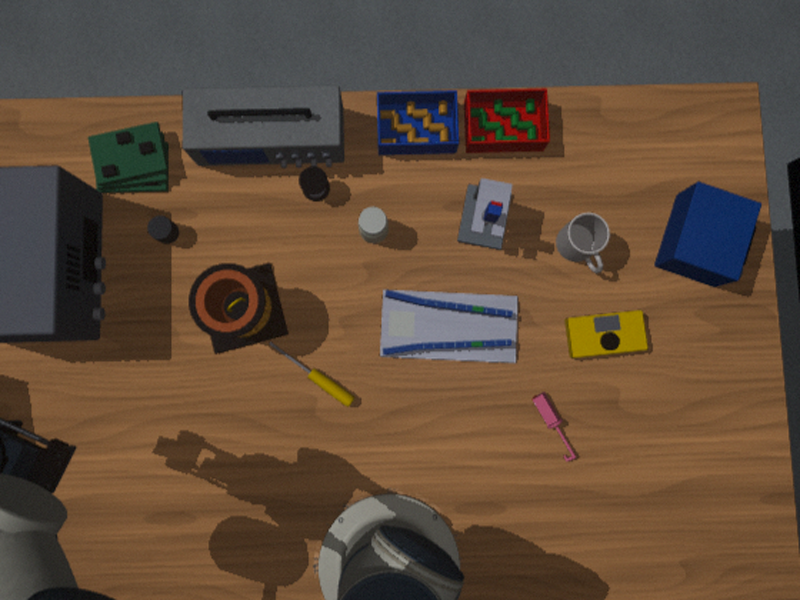

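View pics/b.png

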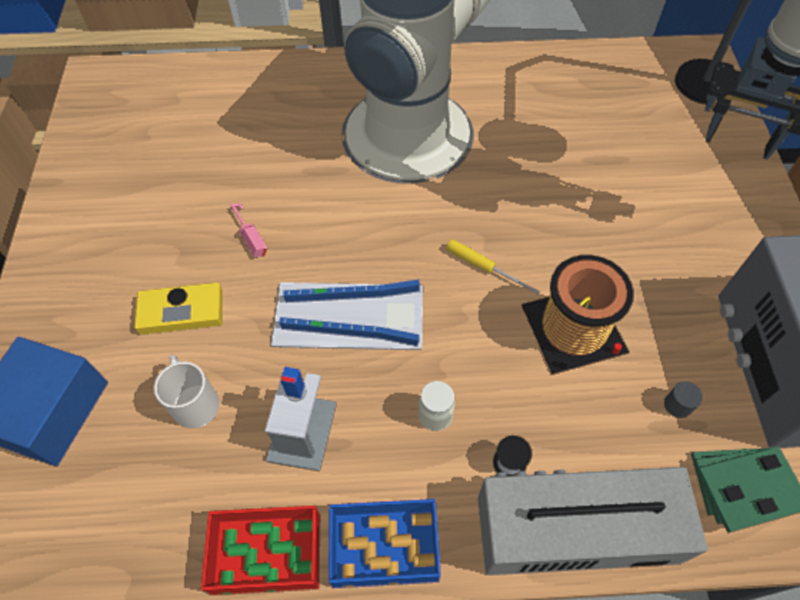

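Candidates in the top view: the blue-handled tool in the rack at (493,211) is the one to take, since it is blue, racked and has a red stripe. The pink look-alike at (555,425) is not. For the core, the yellow loop inside the coil at (237,303) fits. The dark cylinders at (163,229) and (314,183) are only the plain core and the spool. The gauge is at (450,326) with its white square on the left. I'll check these in one close mosaic.

```bash
python3 - <<'E'
import cv2,numpy as np,pickle
d=pickle.load(open("cams.pkl","rb"))
def crop(n,x,y,w,h,W,H):
    return cv2.resize(d[n]["color"][y:y+h,x:x+w],(W,H),interpolation=cv2.INTER_CUBIC)
# native px = 0.7*view px
a=crop("top",315,120,50,60,250,300)   # rack x5
b=crop("top",260,195,110,62,550,310)[:300] # gauge x5
c=crop("scene",180,250,60,80,225,300) # rack x3.75
e=crop("top",125,175,80,75,320,300)   # coil x4
f=crop("scene",365,175,68,80,255,300)  # coil x3.75
print(a.shape,b.shape)
m=np.vstack([np.hstack([a,b]),np.hstack([c,e,f])])
cv2.imwrite("pics/c.png",m);print(m.shape)
E
```

```text
(300, 250, 3) (300, 550, 3)
(600, 800, 3)
```

View pics/c.png

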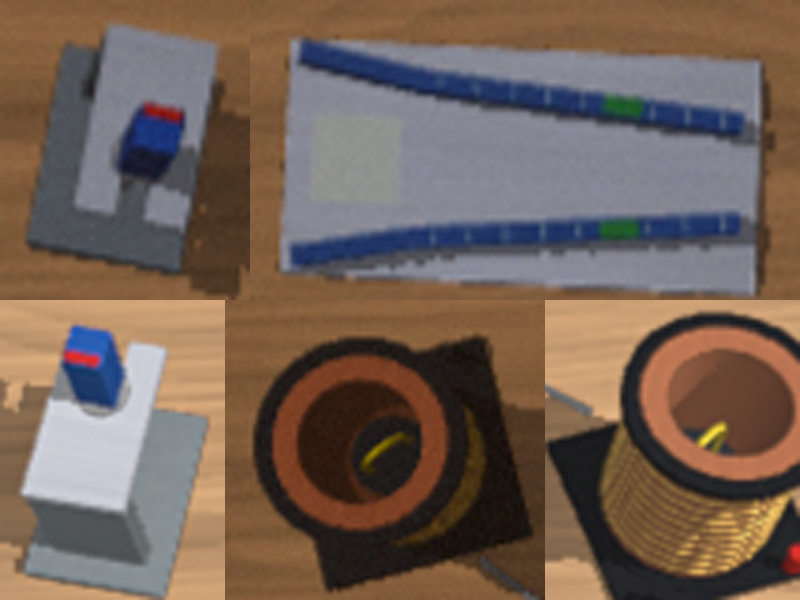

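The mosaic confirms the choices. The blue tool's red stripe is at (163,112) and the fork slot opens towards the robot at (130,200). The yellow loop is at (387,452) in the bore, and the gauge corners are (291,38), (763,61), (757,293) and (281,270).

```bash
cat >h.py <<'E'
import numpy as np,pickle
from scipy.spatial.transform import Rotation as R
from scipy.optimize import least_squares
d=pickle.load(open("cams.pkl","rb"))
def pose(c):
    return R.from_euler("xyz",c["rotation"]).as_matrix(),np.array(c["xyz"])
def wristpose(c,s):
    Rt=R.from_euler("xyz",s["orientation"]).as_matrix();T=c["T_tool_cam"]
    return Rt@T[:3,:3],Rt@T[:3,3]+s["tcp_pos"]
def proj(K,Rc,t,P):
    q=(np.atleast_2d(P)-t)@Rc; return q[:,:2]/q[:,2:]*[K[0,0],K[1,1]]+K[:2,2]
def hit(K,Rc,t,uv,z):
    uv=np.atleast_2d(uv).astype(float)
    r=np.c_[(uv-K[:2,2])/[K[0,0],K[1,1]],np.ones(len(uv))]@Rc.T
    return t+r*((z-t[2])/r[:,2])[:,None]
def fit(local,world):  # planar pose x,y,yaw
    l=np.array(local);w=np.array(world)[:,:2]
    f=lambda p:(l@np.array([[np.cos(p[2]),np.sin(p[2])],[-np.sin(p[2]),np.cos(p[2])]])+p[:2]-w).ravel()
    b=min((least_squares(f,[*w.mean(0),a]) for a in np.arange(-3,3.2,.7)),key=lambda r:r.cost)
    return b.x,np.abs(b.fun).max()
E
python3 - <<'E'
from h import *
np.set_printoptions(precision=4,suppress=True)
c=d["top"];A=(c["K"],*pose(c)); c2=d["scene"];B=(c2["K"],*pose(c2))
g=np.array([[291,38],[763,61],[757,293],[281,270]])-[250,0]; g=g/5+[260,195]
w=hit(*A,g,.008); print(w); print("gauge",fit([[-.135,.067],[.135,.067],[.135,-.067],[-.135,-.067]],w))
r=np.array([[107,25],[217,42],[185,228],[77,208],[121,208],[145,220]])/5+[315,120]
w=hit(*A,r,.115);print("fork",w, np.linalg.norm(w[0]-w[3]),np.linalg.norm(w[0]-w[1]))
# scene fork corners x3.75 offset (180,250)
q=np.array([[166,346],[128,510],[23,492]])-[0,300]; q=q/3.75+[180,250]; print("fork scene",hit(*B,q,.115))
q=(np.array([[92,328],[117,335],[98,366],[64,359]])-[0,300])/3.75+[180,250]; print("handle top scene",hit(*B,q,.18).mean(0))
q=np.array([[146,103],[186,108],[170,150],[124,145]])/5+[315,120]
print("handle top?",hit(*A,q,.18))
k=(np.array([[360,441],[389,450],[362,470],[412,437]])-[225,300])/4+[125,175]
print("coil",hit(*A,k[:1],.14),"loop",hit(*A,k[1:],.099))
k=(np.array([[487,338],[530,537],[330,590]])-[225,300])/4+[125,175]; print("foot",hit(*A,k,.01), hit(*A,k[[0,2]],.01).mean(0))
k=(np.array([[718,435],[726,426]])-[545,300])/3.75+[365,175]; print("loop scene",hit(*B,k,.099))
k=(np.array([[725,407]])-[545,300])/3.75+[365,175]; print("coil scene",hit(*B,k,.14))
E
```

```text
[[ 0.5337 -0.0038  0.008 ]
 [ 0.5136 -0.2734  0.008 ]
 [ 0.3816 -0.2638  0.008 ]
 [ 0.4017  0.0052  0.008 ]]
gauge (array([ 0.4577, -0.1339, -1.6445]), np.float64(0.000950675250855848))
fork [[ 0.7256 -0.1923  0.115 ]
 [ 0.7148 -0.2511  0.115 ]
 [ 0.6138 -0.2294  0.115 ]
 [ 0.6261 -0.1723  0.115 ]
 [ 0.6255 -0.1958  0.115 ]
 [ 0.6187 -0.2083  0.115 ]] 0.10147530798475708 0.05971537168909684
fork scene [[ 0.6291 -0.1674  0.115 ]
 [ 0.7298 -0.1874  0.115 ]
 [ 0.716  -0.2475  0.115 ]]
handle top scene [ 0.6574 -0.2002  0.18  ]
handle top? [[ 0.6658 -0.201   0.18  ]
 [ 0.6627 -0.2212  0.18  ]
 [ 0.6412 -0.2121  0.18  ]
 [ 0.6443 -0.1889  0.18  ]]
coil [[0.5046 0.2774 0.14  ]] loop [[0.5028 0.2677 0.099 ]
 [0.4899 0.2856 0.099 ]
 [0.5111 0.2524 0.099 ]]
foot [[0.5913 0.217  0.01  ]
 [0.4481 0.1877 0.01  ]
 [0.4145 0.3286 0.01  ]] [0.5029 0.2728 0.01  ]
loop scene [[0.509  0.2819 0.099 ]
 [0.5025 0.2884 0.099 ]]
coil scene [[0.5126 0.2759 0.14  ]]
```

send_rows:
  plan:
    - [-1.8,-3.8,-0.3,0,0,0,-1]
    - [-1.8,-3.8,-0.3,0,0,0,-1]
    - [-1.8,-3.8,-0.3,0,0,0,-1]
    - [-1.8,-3.8,-0.3,0,0,0,-1]
    - [-1.8,-3.8,-0.3,0,0,0,-1]
    - [-1.8,-3.8,-0.3,0,0,0,-1]
    - [-1.8,-3.8,0,0,0,0,-1]
    - [-3.5,1.65,0,0,0,0,-1]
    - [-3.5,1.65,0,0,0,0,-1]
    - [-3.5,1.65,0,0,0,0,-1]
    - [-3.5,1.65,0,0,0,0,-1]
    - [-3.5,1.65,0,0,0,0,-1]

```text
time_s: 1.35
tcp_pos: [0.4637, 0.2677, 0.2318]
orientation: [-3.141, -0.0, 2.694]
contact_force: [-0.3, 1.2, 1.0]
opening: 0.0913
finger_force: 0.0
```

send_rows:
  plan:
    - [-3.5,1.65,0,0,0,0,-1]
    - [0,0,0,0,0,8,-1]
    - [0,0,0,0,0,8,-1]
    - [0,0,0,0,0,8,-1]
    - [0,0,0,0,0,8,-1]
    - [0,0,0,0,0,0,-1]
    - [0,0,0,0,0,0,-1]

```text
time_s: 2.05
tcp_pos: [0.5008, 0.2678, 0.2318]
orientation: [-3.141, -0.0, 2.141]
contact_force: [1.0, -0.4, 0.0]
opening: 0.0916
finger_force: 0.0
```

```bash
cat >snap.py <<'E'
import sys,cv2,pickle
from h import *
from bench import arm,optics
def snap(name,wr=True,cam="wrist"):
    s=arm.read_state();c=optics.camera(cam)
    pickle.dump((s,c),open(name+".pkl","wb"))
    cv2.imwrite(f"pics/{name}.png",cv2.resize(c["color"],(800,600),interpolation=cv2.INTER_CUBIC))
    print(s["time_s"],s["tcp_pos"].round(4),s["orientation"].round(4),s["qpos"].round(3))
if __name__=="__main__": snap(sys.argv[1],cam=sys.argv[2] if len(sys.argv)>2 else "wrist")
E
python3 snap.py coil1
```

```text
2.05 [0.5008 0.2678 0.2318] [-3.1413e+00 -1.0000e-04  2.1408e+00] [ 0.386  0.396  1.464 -0.     1.281 -0.184]
```

View pics/coil1.png

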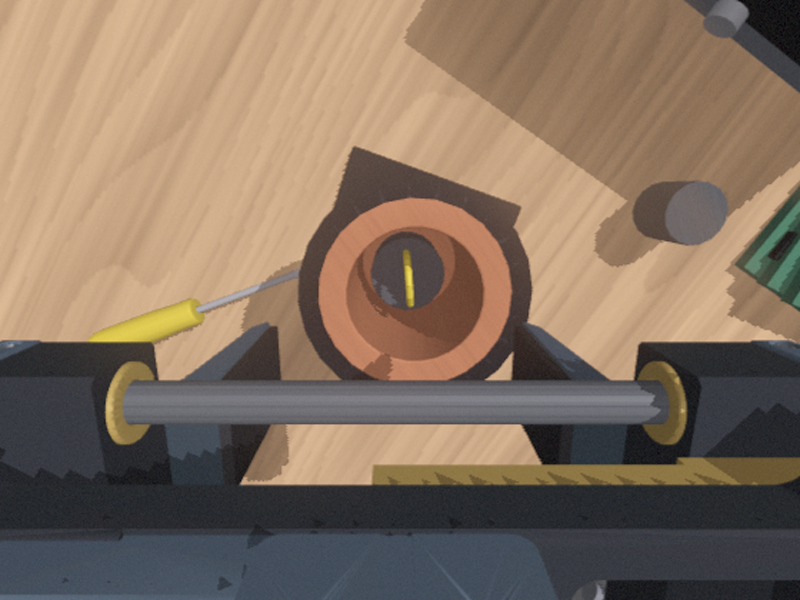

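The wrist view shows the yellow loop in the bore from (405,252) to (410,303), seen nearly edge-on. The core's top disc is centred near (407,270) and the bore mouth near (415,293).

```bash
cat >loop.py <<'E'
from h import *
import cv2
from scipy.optimize import minimize
def wire():
    a=np.linspace(0,np.pi,25); arc=np.c_[0*a,16.5*np.cos(a),74+14.5*np.sin(a)]
    z=np.linspace(50,74,9)[:-1]
    return np.vstack([np.c_[0*z,0*z+16.5,z],arc,np.c_[0*z,0*z-16.5,z[::-1]]])/1000
def fitloop(cams,p0,z0,roi):
    """cams: list of (K,Rc,t,img); p=(x,y,yaw)"""
    W=wire();data=[]
    for (K,Rc,t,im),(u0,v0,u1,v1) in zip(cams,roi):
        hsv=cv2.cvtColor(im,cv2.COLOR_BGR2HSV);m=cv2.inRange(hsv,(22,130,70),(38,255,255));k=np.zeros_like(m);k[v0:v1,u0:u1]=m[v0:v1,u0:u1]
        data.append((K,Rc,t,cv2.GaussianBlur(k.astype(float)/255,(0,0),.8)));print("yellow px",(k>0).sum())
    def cost(p):
        c,s=np.cos(p[2]),np.sin(p[2]);P=W@np.array([[c,s,0],[-s,c,0],[0,0,1]])+[p[0],p[1],z0];e=0
        for K,Rc,t,k in data:
            uv=proj(K,Rc,t,P);dep=((P-t)@Rc)[:,2].mean();S=8
            m=np.zeros((k.shape[0],k.shape[1]),np.uint8)
            cv2.polylines(m,[np.round(uv*16).astype(np.int32)],False,255,max(1,round(.005*K[0,0]/dep)),cv2.LINE_AA,4)
            e+=((cv2.GaussianBlur(m/255.,(0,0),.8)-k)**2).sum()
        return e
    best=min((minimize(cost,[p0[0]+dx,p0[1]+dy,p0[2]+a],method="Nelder-Mead",options=dict(initial_simplex=np.array([p0[0]+dx,p0[1]+dy,p0[2]+a])+np.array([[0,0,0],[.004,0,0],[0,.004,0],[0,0,.15]]),xatol=1e-5,fatol=1e-3)) for dx in(-.005,.005) for dy in(-.005,.005) for a in(-.3,0,.3)),key=lambda r:r.fun)
    return best.x,best.fun
E
python3 - <<'E'
from loop import *
s,c=pickle.load(open("coil1.pkl","rb"));w=wristpose(c,s);A=(c["K"],*w)
h=lambda u,z:hit(*A,np.array(u)*.7,z)
print("core top",h([[407,270]],.06)," bore",h([[415,293]],.14),"ring",h([[416,290]],.14),"loop ends",h([[405,252],[410,303]],.085))
fl=h([[299,290],[531,290]],.14);print("flange",fl.mean(0))
p,f=fitloop([(*A,c["color"])],[.503,.27,-1.],.01,[(262,165,305,222)]);print("wrist",p,f)
t=d["top"];B=(t["K"],*pose(t),t["color"])
p,f=fitloop([B],[.503,.27,-1.],.01,[(150,195,180,225)]);print("top",p,f)
E
```

```text
core top [[0.50313266 0.27877389 0.06      ]]  bore [[0.50504495 0.28080864 0.14      ]] ring [[0.50455024 0.28261908 0.14      ]] loop ends [[0.49216085 0.29196662 0.085     ]
 [0.51491576 0.26347465 0.085     ]]
flange [0.50406353 0.28230607 0.14      ]
yellow px 209
wrist [ 0.50481223  0.27647852 -2.48278566] 39.24143746982954
yellow px 23
top [0.50650577 0.27539383 0.40162253] 30.139456731663785
```

send_rows:
  plan:
    - [0,0,-1,0,0,7.4,-1]
    - [0,0,-1,0,0,7.4,-1]
    - [0,0,-1,0,0,7.4,-1]
    - [0,0,-1,0,0,7.4,-1]
    - [0,0,-1,0,0,7.4,-1]
    - [0,0,-1,0,0,7.2,-1]

```text
time_s: 2.7
tcp_pos: [0.5008, 0.2679, 0.2923]
orientation: [-3.142, 0.0, 1.363]
contact_force: [-0.1, 0.2, 0.1]
opening: 0.0911
finger_force: 0.0
```

send_rows:
  plan:
    - [-3.6,2.04,0,0,0,0,-1]
    - [-3.6,2.04,0,0,0,0,-1]
    - [-3.6,2.04,0,0,0,0,-1]
    - [-3.6,2.04,0,0,0,0,-1]
    - [-3.6,2.04,0,0,0,0,-1]
    - [-3.6,2.04,0,0,0,0,-1]
    - [-3.6,2.04,0,0,0,0,-1]
    - [-3.6,2.04,0,0,0,0,-1]
    - [-3.6,2.04,0,0,0,0,-1]
    - [-3.6,2.04,0,0,0,0,-1]
    - [-3.6,2.04,0,0,0,0,-1]
    - [-3.6,2.04,0,0,0,0,-1]

```text
time_s: 3.9
tcp_pos: [0.6524, -0.2068, 0.2919]
orientation: [-3.141, -0.0, 1.368]
contact_force: [0.2, 1.3, 0.6]
opening: 0.0911
finger_force: 0.0
```

send_rows:
  plan:
    - [0,0,0,0,0,0,-1]
    - [0,0,0,0,0,0,-1]

```text
time_s: 4.1
tcp_pos: [0.6521, -0.2058, 0.2913]
orientation: [-3.141, -0.0, 1.366]
contact_force: [-0.7, 0.2, -0.3]
opening: 0.091
finger_force: 0.0
```

```bash
python3 snap.py rack1
```

```text
4.1 [ 0.6521 -0.2058  0.2913] [-3.1408e+00 -3.0000e-04  1.3660e+00] [-0.393  0.527  1.07   0.     1.544 -0.188]
```

View pics/rack1.png

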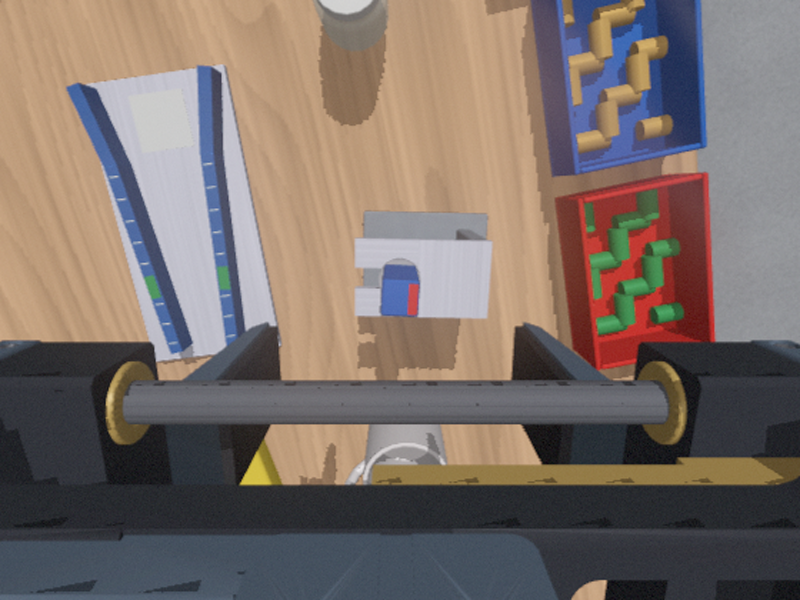

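The wrist view shows the fork's corners at (356,239), (492,241), (489,318) and (355,316), with the slot opening on the left at (356,278). The handle top is around (400,299) with its red stripe on the right at (413,299).

```bash
python3 - <<'E'
from h import *
np.set_printoptions(precision=4,suppress=True)
s,c=pickle.load(open("rack1.pkl","rb"));A=(c["K"],*wristpose(c,s))
h=lambda u,z:hit(*A,np.array(u)*.7,z)
w=h([[356,239],[492,241],[489,318],[355,316]],.115)
print(fit([[-.034,.03],[.069,.03],[.069,-.03],[-.034,-.03]],w),w)
w=h([[381,283],[420,282],[420,317],[381,317]],.18);print("handle",w.mean(0),w, np.arctan2(*(w[1]-w[0])[1::-1]))
# refine with colour: red / blue masks
import cv2
hs=cv2.cvtColor(c["color"],cv2.COLOR_BGR2HSV)
r=cv2.inRange(hs,(0,150,120),(8,255,255));k=np.zeros_like(r);k[180:225,260:300]=r[180:225,260:300]
q=cv2.minAreaRect(cv2.findNonZero(k));print(q); print(np.arctan2(*(lambda w:(w[1]-w[0])[1::-1])(h(np.array([cv2.boxPoints(q)[0],cv2.boxPoints(q)[1]])/.7,.18))))
w=h([[356,278]],.115);print("slot mouth",w)
g=h([[152,287],[223,278]],.033);print("green marks",g)
E
```

```text
(array([ 0.6545, -0.2068, -0.2174]), np.float64(0.0008704860820494265)) [[ 0.6283 -0.1703  0.115 ]
 [ 0.7277 -0.1923  0.115 ]
 [ 0.7163 -0.2512  0.115 ]
 [ 0.6142 -0.2285  0.115 ]]
handle [ 0.654  -0.2073  0.18  ] [[ 0.6443 -0.1942  0.18  ]
 [ 0.6682 -0.1985  0.18  ]
 [ 0.6639 -0.2207  0.18  ]
 [ 0.6397 -0.2157  0.18  ]] -0.17718164416993476
((288.7987060546875, 209.5199432373047), (4.855886936187744, 19.290510177612305), 3.814074993133545)
1.310002903431315
slot mouth [[ 0.6217 -0.1993  0.115 ]]
green marks [[ 0.4199 -0.1829  0.033 ]
 [ 0.4884 -0.1881  0.033 ]]
```

send_rows:
  plan:
    - [-0.1,0.2,3,0,0,0,-1]
    - [0,0,3,0,0,0,-1]
    - [0,0,3,0,0,0,-1]
    - [0,0,3,0,0,0,-1]
    - [0,0,2.8,0,0,0,-1]
    - [0,0,0,0,0,0,-1]
    - [0,0,0,0,0,0,0.3]
    - [0,0,0,0,0,0,0.3]
    - [0,0,0,0,0,0,1]
    - [0,0,0,0,0,0,1]
    - [0,0,0,0,0,0,1]
    - [0,0,0,0,0,0,1]
  squeeze: 50

```text
time_s: 5.35
tcp_pos: [0.654, -0.2065, 0.1442]
orientation: [3.141, 0.0, 1.365]
contact_force: [0.1, -0.2, 0.8]
opening: 0.0461
finger_force: 0.0
```

send_rows:
  plan:
    - [0,0,0,0,0,0,1]
    - [0,0,0,0,0,0,1]
    - [0,0,0,0,0,0,1]
    - [0,0,0,0,0,0,1]

```text
time_s: 5.75
tcp_pos: [0.654, -0.2065, 0.1439]
orientation: [3.142, 0.0, 1.365]
contact_force: [0.6, 0.5, 0.1]
opening: 0.024
finger_force: 50.0
```

send_rows:
  plan:
    - [0,0,-0.2,0,0,0,1]
    - [0,-0.6,0,0,0,0,1]
    - [0,-0.9,0,0,0,0,1]
    - [0.05,-1,0,0,0,0,1]
    - [0,-1,0,0,0,0,1]
    - [0,-1,0,0,0,0,1]
    - [0.05,-1,0,0,0,0,1]
    - [0,-1,0,0,0,0,1]
    - [0,-1,0,0,0,0,1]
    - [0,-1,0,0,0,0,1]
    - [0,0,0,0,0,0,1]

```text
time_s: 6.85
tcp_pos: [0.5696, -0.1877, 0.146]
orientation: [-3.141, -0.0, 1.365]
contact_force: [-0.2, 0.2, -1.2]
opening: 0.024
finger_force: 50.0
```

send_rows:
  plan:
    - [0,0,-2,0,0,0,1]
    - [0,0,-4,0,0,0,1]
    - [0,0,-4,0,0,0,1]
    - [0,0,-3.4,0,0,0,1]
    - [0,0,0,0,0,-7.1,1]
    - [0,0,0,0,0,-7.1,1]
    - [0,0,0,0,0,-7.1,1]
    - [0,0,0,0,0,-7.1,1]
    - [0,0,0,0,0,-7.1,1]
    - [0,0,0,0,0,-7.1,1]
    - [0,0,0,0,0,-7,1]

```text
time_s: 7.95
tcp_pos: [0.5712, -0.1882, 0.2799]
orientation: [3.141, 0.0, 2.236]
contact_force: [-0.5, 0.3, -1.2]
opening: 0.0235
finger_force: 50.0
```

send_rows:
  plan:
    - [2.4,1.2,0,0,0,0,1]
    - [3.6,1.8,0,0,0,0,1]
    - [3.6,1.8,0,0,0,0,1]
    - [3.6,1.8,0,0,0,0,1]
    - [3.6,1.8,0,0,0,0,1]
    - [3.6,1.8,0,0,0,0,1]
    - [3.6,1.8,0,0,0,0,1]
    - [3.6,1.8,0,0,0,0,1]
    - [3.6,1.8,0,0,0,0,1]
    - [3.6,1.8,0,0,0,0,1]
    - [3.6,1.8,0,0,0,0,1]
    - [2.4,1.2,0,0,0,0,1]

```text
time_s: 9.15
tcp_pos: [0.4815, 0.2618, 0.28]
orientation: [3.141, -0.0, 2.232]
contact_force: [0.4, -1.6, -0.0]
opening: 0.024
finger_force: 50.0
```

send_rows:
  plan:
    - [0,0,0,0,0,0,1]
    - [0,0,0,0,0,0,1]

```text
time_s: 9.35
tcp_pos: [0.4821, 0.2597, 0.2799]
orientation: [-3.142, 0.0, 2.232]
contact_force: [-0.2, -0.4, -1.2]
opening: 0.0235
finger_force: 50.0
```

```bash
python3 snap.py coil2; python3 - <<'E'
import cv2
i=cv2.imread("pics/coil2.png");cv2.imwrite("pics/coil2c.png",cv2.resize(i[170:400,250:560],(800,594),interpolation=cv2.INTER_CUBIC))
E
```

```text
9.35 [0.4821 0.2597 0.2799] [-3.1416e+00  2.0000e-04  2.2319e+00] [ 0.385  0.324  1.441 -0.     1.377 -0.276]
```

View pics/coil2c.png

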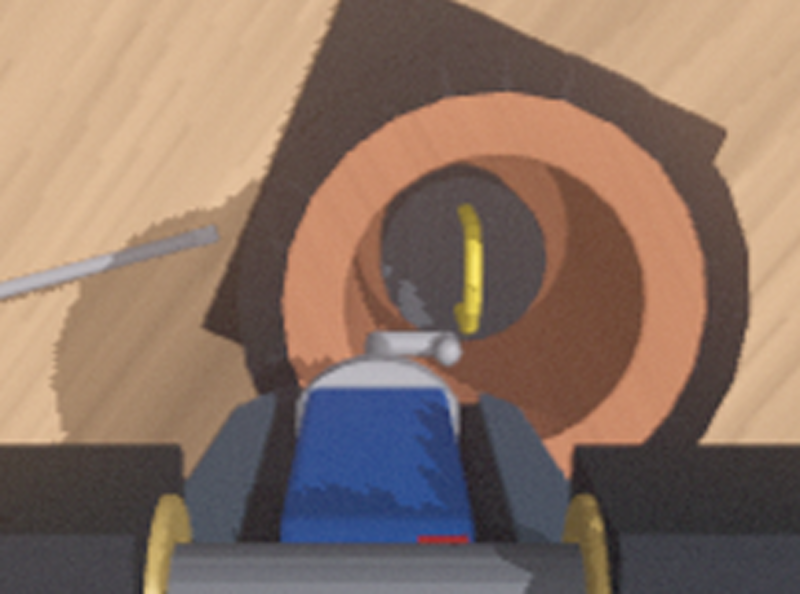

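The crop shows the hook below the collar, with its tip at (448,350) pointing right. The yellow loop runs from (465,210) to (468,328), to the right of the tip.

```bash
python3 - <<'E'
from loop import *
np.set_printoptions(precision=4,suppress=True)
s,c=pickle.load(open("coil2.pkl","rb"));A=(c["K"],*wristpose(c,s))
cv=lambda u:(np.atleast_2d(u)/(800/310)+[250,170])*.7
Rt=R.from_euler("xyz",s["orientation"]).as_matrix()
tip=s["tcp_pos"]+Rt@[0,.016,.0889]; print("pred tip px",(proj(*A,tip)/.7-[250,170])*(800/310),"seen 448,350")
o=hit(*A,cv([448,350]),tip[2])[0]; print("tip err in tool axes mm",(Rt.T@(o-tip))*1000)
lo,hi=cv([440,190])[0],cv([500,345])[0]
p,f=fitloop([(*A,c["color"])],[.5045,.277,.66],.01,[(int(lo[0]),int(lo[1]),int(hi[0]),int(hi[1]))]);print(p,f)
print("core top",hit(*A,cv([464,254]),.06))
s2,c2=pickle.load(open("coil1.pkl","rb"));A2=(c2["K"],*wristpose(c2,s2))
p,f=fitloop([(*A,c["color"]),(*A2,c2["color"])],[.5045,.277,.66],.01,[(int(lo[0]),int(lo[1]),int(hi[0]),int(hi[1])),(262,165,305,222)]);print("joint",p,f)
print("loop in tool mm",(Rt.T@(np.array([p[0],p[1],.096])-s["tcp_pos"]))*1000)
E
```

```text
pred tip px [[449.6215 357.9647]] seen 448,350
tip err in tool axes mm [ 1.8523 -0.3956 -0.0004]
yellow px 164
[0.5049 0.2766 0.6673] 17.28391686562669
core top [[0.5042 0.278  0.06  ]]
yellow px 164
yellow px 209
joint [0.5048 0.2765 0.6577] 56.629989277084526
loop in tool mm [ -0.6993  28.2639 183.857 ]
```

send_rows:
  plan:
    - [-0.1,0,2,0,0,0,1]
    - [0,0,2.5,0,0,0,1]
    - [0,0,2,0,0,0,1]
    - [0,0,1.5,0,0,0,1]
    - [0,0,1.3,0,0,0,1]
    - [0,0,1,0,0,0,1]
    - [0,0,0,0,0,0,1]
    - [0,0,0,0,0,0,1]

```text
time_s: 10.2
tcp_pos: [0.483, 0.2582, 0.1773]
orientation: [3.141, 0.0, 2.23]
contact_force: [0.9, 0.3, 0.1]
opening: 0.0234
finger_force: 50.0
```

send_rows:
  plan:
    - [0,0.3,0,0,0,0,1]
    - [0,0.4,0,0,0,0,1]
    - [0,0.4,0,0,0,0,1]
    - [0,0.4,0,0,0,0,1]
    - [0,0.3,0,0,0,0,1]
    - [0,0.2,0,0,0,0,1]
    - [0,0,0,0,0,0,1]
    - [0,0,0,0,0,0,1]

```text
time_s: 11.0
tcp_pos: [0.4984, 0.2708, 0.1769]
orientation: [-3.141, -0.0, 2.231]
contact_force: [0.5, -0.2, -1.7]
opening: 0.0239
finger_force: 50.0
```

send_rows:
  plan:
    - [0,0,-0.5,0,0,0,1]
    - [0,0,-0.5,0,0,0,1]
    - [0,0,-0.3,0,0,0,1]
    - [0,0,-0.3,0,0,0,1]
    - [0,0,-0.3,0,0,0,1]
    - [0,0,-0.3,0,0,0,1]
    - [0,0,-0.3,0,0,0,1]
    - [0,0,-0.3,0,0,0,1]
    - [0,0,0,0,0,0,1]
    - [0,0,0,0,0,0,1]

```text
time_s: 12.0
tcp_pos: [0.4985, 0.2708, 0.2049]
orientation: [-3.142, 0.0, 2.231]
contact_force: [-0.8, 0.1, -4.8]
opening: 0.0238
finger_force: 50.0
```

send_rows:
  plan:
    - [0,0,-0.5,0,0,0,1]
    - [0,0,-0.9,0,0,0,1]
    - [0,0,-1.3,0,0,0,1]
    - [0,0,-1.5,0,0,0,1]
    - [0,0,-1.5,0,0,0,1]
    - [0,0,-1.5,0,0,0,1]
    - [0,0,-1.5,0,0,0,1]
    - [0,0,-1.5,0,0,0,1]
    - [0,0,-1.5,0,0,0,1]
    - [0,0,-1.5,0,0,0,1]
    - [0,0,-1,0,0,0,1]
    - [0,0,-0.5,0,0,0,1]

```text
time_s: 13.2
tcp_pos: [0.4987, 0.2709, 0.3532]
orientation: [3.14, 0.0, 2.231]
contact_force: [1.2, 0.2, -4.0]
opening: 0.0239
finger_force: 50.0
```

send_rows:
  plan:
    - [0,0,0,0,0,0,1]
    - [0,0,0,0,0,0,1]

```text
time_s: 13.4
tcp_pos: [0.4983, 0.2707, 0.3514]
orientation: [-3.141, -0.0, 2.231]
contact_force: [0.1, -0.7, -3.8]
opening: 0.0236
finger_force: 50.0
```

send_rows:
  plan:
    - [-0.3,-0.29,0,0,0,0,1]
    - [-0.7,-0.68,0,0,0,0,1]
    - [-1.1,-1.06,0,0,0,0,1]
    - [-1.5,-1.45,0,0,0,0,1]
    - [-1.6,-1.55,0,0,0,0,1]
    - [-1.6,-1.55,0,0,0,0,1]
    - [-1.6,-1.55,0,0,0,0,1]
    - [-1.6,-1.55,0,0,0,0,1]
    - [-1.6,-1.55,0,0,0,0,1]
    - [-1.6,-1.55,0,0,0,0,1]
    - [-1.6,-1.55,0,0,0,0,1]
    - [-1.6,-1.55,0,0,0,0,1]

```text
time_s: 14.6
tcp_pos: [0.4727, 0.042, 0.3519]
orientation: [-3.141, 0.0, 2.23]
contact_force: [-0.4, 0.4, -4.8]
opening: 0.0239
finger_force: 50.0
```

send_rows:
  plan:
    - [-1.6,-1.55,0,0,0,0,1]
    - [-1.5,-1.45,0,0,0,0,1]
    - [-1.1,-1.06,0,0,0,0,1]
    - [-0.7,-0.68,0,0,0,0,1]
    - [-0.4,-0.39,0,0,0,0,1]
    - [0,0,0,0,0,0,1]
    - [0,0,0,0,0,0,1]

```text
time_s: 15.3
tcp_pos: [0.4654, -0.0292, 0.3519]
orientation: [3.141, -0.0, 2.231]
contact_force: [0.8, -0.1, -4.3]
opening: 0.0238
finger_force: 50.0
```

send_rows:
  plan:
    - [0,0,0,0,0,1,1]
    - [0,0,0,0,0,2,1]
    - [0,0,0,0,0,3,1]
    - [0,0,0,0,0,4,1]
    - [0,0,0,0,0,5,1]
    - [0,0,0,0,0,5,1]
    - [0,0,0,0,0,5,1]
    - [0,0,0,0,0,5,1]
    - [0,0,0,0,0,5,1]
    - [0,0,0,0,0,5,1]
    - [0,0,0,0,0,5,1]
    - [0,0,0,0,0,5,1]

```text
time_s: 16.5
tcp_pos: [0.4655, -0.0289, 0.3519]
orientation: [-3.142, -0.0, 1.354]
contact_force: [0.5, -0.1, -4.3]
opening: 0.0236
finger_force: 50.0
```

send_rows:
  plan:
    - [0,0,0,0,0,5,1]
    - [0,0,0,0,0,5,1]
    - [0,0,0,0,0,5,1]
    - [0,0,0,0,0,5,1]
    - [0,0,0,0,0,5,1]
    - [0,0,0,0,0,5,1]
    - [0,0,0,0,0,5,1]
    - [0,0,0,0,0,5,1]
    - [0,0,0,0,0,5,1]
    - [0,0,0,0,0,5,1]
    - [0,0,0,0,0,5,1]
    - [0,0,0,0,0,5,1]

```text
time_s: 17.7
tcp_pos: [0.4655, -0.0289, 0.3519]
orientation: [-3.141, 0.0, 0.307]
contact_force: [0.4, -0.5, -5.8]
opening: 0.024
finger_force: 50.0
```

send_rows:
  plan:
    - [0,0,0,0,0,5,1]
    - [0,0,0,0,0,5,1]
    - [0,0,0,0,0,4,1]
    - [0,0,0,0,0,3,1]
    - [0,0,0,0,0,2,1]
    - [0,0,0,0,0,2,1]
    - [0,0,0,0,0,1,1]
    - [0,0,0,0,0,0,1]
    - [0,0,0,0,0,0,1]
    - [0,0,0,0,0,0,1]

```text
time_s: 18.7
tcp_pos: [0.4655, -0.0293, 0.3519]
orientation: [-3.142, -0.0, -0.073]
contact_force: [0.5, -0.6, -4.7]
opening: 0.0239
finger_force: 50.0
```

```bash
python3 snap.py g1
```

```text
18.7 [ 0.4655 -0.0293  0.3519] [-3.1416 -0.     -0.0727] [-0.191  0.146  1.49   0.     1.506  1.452]
```

View pics/g1.png

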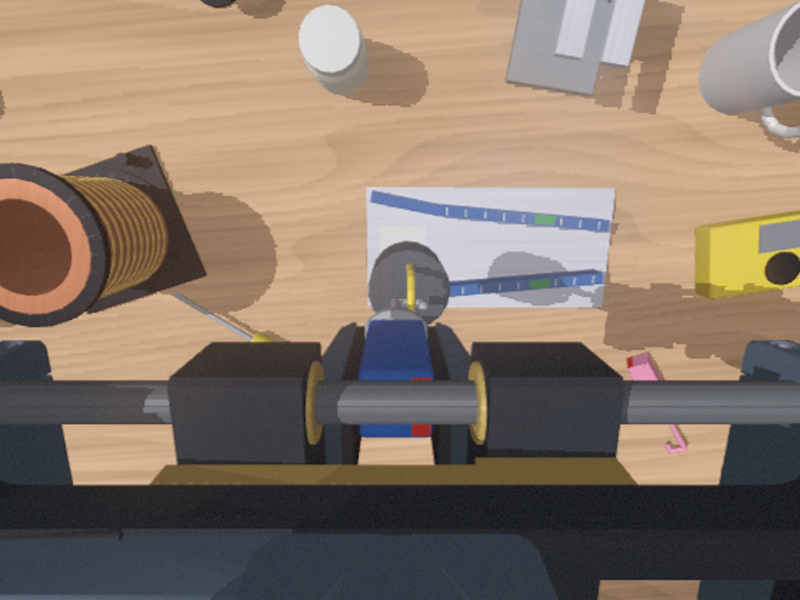

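The core hangs upright on the hook: loop at (411,285), core disc at (409,283), over the square end of the gauge. The red stripe points towards the narrow end. I'll lower it now.

send_rows:
  plan:
    - [0,0.1,0.5,0,0,0,1]
    - [0,0.1,1,0,0,0,1]
    - [0,0,1.5,0,0,0,1]
    - [0,0,1.8,0,0,0,1]
    - [0,0,1.8,0,0,0,1]
    - [0,0,1.8,0,0,0,1]
    - [0,0,1.8,0,0,0,1]
    - [0,0,1.5,0,0,0,1]
    - [0,0,1.2,0,0,0,1]
    - [0,0,0.9,0,0,0,1]
    - [0,0,0.6,0,0,0,1]
    - [0,0,0.3,0,0,0,1]

```text
time_s: 19.95
tcp_pos: [0.4652, -0.0315, 0.2044]
orientation: [-3.142, 0.001, -0.073]
contact_force: [1.0, 0.1, -4.0]
opening: 0.0236
finger_force: 50.0
```

send_rows:
  plan:
    - [0,0,0.2,0,0,0,1]
    - [0,0,0.2,0,0,0,1]
    - [0,0,0.2,0,0,0,1]
    - [0,0,0.2,0,0,0,1]
    - [0,0,0.2,0,0,0,1]
    - [0,0,0.2,0,0,0,1]
    - [0,0,0,0,0,0,1]
    - [0,0,0,0,0,0,1]

```text
time_s: 20.75
tcp_pos: [0.4654, -0.0314, 0.1929]
orientation: [3.142, 0.0, -0.073]
contact_force: [-1.0, 0.3, -4.4]
opening: 0.0239
finger_force: 50.0
```

send_rows:
  plan:
    - [0,0,0.1,0,0,0,1]
    - [0,0,0.1,0,0,0,1]
    - [0,0,0.1,0,0,0,1]
    - [0,0,0.1,0,0,0,1]
    - [0,0,0.1,0,0,0,1]
    - [0,0,0.1,0,0,0,1]
    - [0,0,0,0,0,0,1]
    - [0,0,0,0,0,0,1]

```text
time_s: 21.55
tcp_pos: [0.4654, -0.0314, 0.1869]
orientation: [-3.142, -0.0, -0.073]
contact_force: [-0.4, 0.8, -1.9]
opening: 0.0237
finger_force: 50.0
```

send_rows:
  plan:
    - [0,0,0.2,0,0,0,1]
    - [0,0,0.2,0,0,0,1]
    - [0,0,0.2,0,0,0,1]
    - [0,0,0.2,0,0,0,1]
    - [0,0,0.2,0,0,0,1]
    - [0,0,0,0,0,0,1]
    - [0,0,0,0,0,0,1]
    - [0,0,0,0,0,0,1]

```text
time_s: 22.35
tcp_pos: [0.4654, -0.0314, 0.177]
orientation: [3.142, -0.0, -0.073]
contact_force: [0.9, 0.6, -0.6]
opening: 0.0238
finger_force: 50.0
```

```bash
python3 snap.py g2; python3 snap.py g2t top; python3 snap.py g2s scene; python3 - <<'E'
import cv2,pickle,numpy as np
f=lambda n:pickle.load(open(n+".pkl","rb"))[1]["color"]
a=cv2.resize(f("g2")[140:290,190:390],(800,600),interpolation=cv2.INTER_CUBIC)
b=cv2.resize(f("g2s")[170:260,170:320],(400,240),interpolation=cv2.INTER_CUBIC)
a[360:,:400]=b
cv2.imwrite("pics/g2m.png",a)
E
```

```text
22.35 [ 0.4654 -0.0314  0.177 ] [ 3.1416e+00 -1.0000e-04 -7.3300e-02] [-0.196  0.32   1.771  0.     1.05   1.448]
22.4 [ 0.4654 -0.0315  0.177 ] [ 3.1416e+00 -2.0000e-04 -7.3300e-02] [-0.196  0.32   1.771 -0.     1.05   1.448]
22.45 [ 0.4654 -0.0315  0.177 ] [ 3.1416e+00 -2.0000e-04 -7.3300e-02] [-0.196  0.32   1.771 -0.     1.05   1.448]
```

View pics/g2m.png

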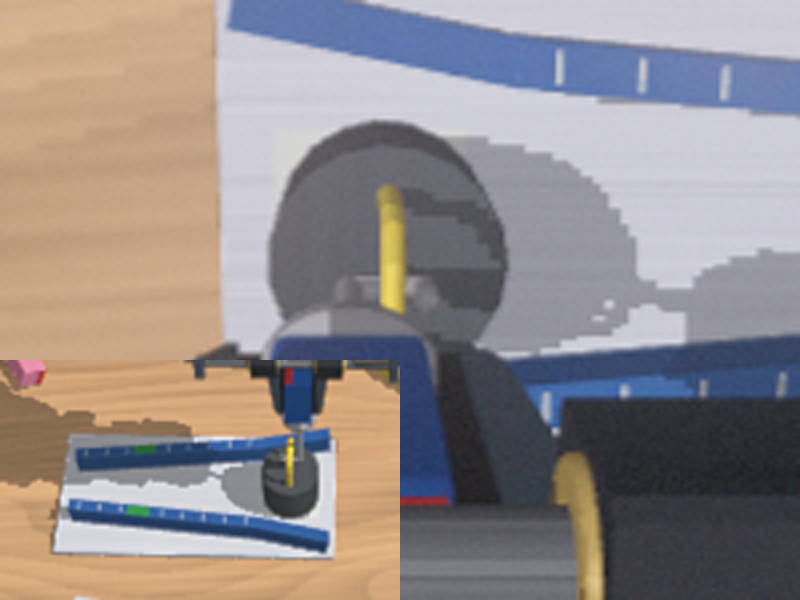

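The core stands on the square with its loop running from (388,190) to (393,310). The hook passes through it lowered, with the tip at (425,293) just to the right of the loop.

```bash
python3 - <<'E'
from loop import *
np.set_printoptions(precision=4,suppress=True)
s,c=pickle.load(open("g2.pkl","rb"));A=(c["K"],*wristpose(c,s))
cv=lambda u:np.atleast_2d(u)/4+[190,140]
p,f=fitloop([(*A,c["color"])],[.4646,-.0394,-1.64],.008,[(270,180,295,217)]);print(p,f)
g=np.array([.4577,-.1339]);a=-1.6445;G=np.array([[np.cos(a),np.sin(a)],[-np.sin(a),np.cos(a)]])
print("core in gauge",G@(p[:2]-g))
Rt=R.from_euler("xyz",s["orientation"]).as_matrix();print("core in tool",Rt.T@(np.r_[p[:2],.094]-s["tcp_pos"]))
print("core top centre",G@(hit(*A,cv([391,264]),.058)[0,:2]-g))
# rail ends, outer base edge, in gauge frame
print("base left edge pts",[G@(x[:2]-g) for x in hit(*A,cv([[217,60],[222,350]]),.008)])
print("square corner",G@(hit(*A,cv([275,128]),.008)[0,:2]-g))
print("rail end inner top",[G@(x[:2]-g) for x in hit(*A,cv([[228,27]]),.033)])
s3,c3=pickle.load(open("g1.pkl","rb"));A3=(c3["K"],*wristpose(c3,s3))
print("green",[G@(x[:2]-g) for x in hit(*A3,np.array([[545,219],[541,284]])*.7,.033)])
E
```

```text
yellow px 124
[ 0.4781 -0.0412 -1.5549] 191.59783283009037
core in gauge [-0.094   0.0136]
core in tool [0.0134 0.0088 0.083 ]
core top centre [-0.0925  0.0002]
base left edge pts [array([-0.1364,  0.0428]), array([-0.1368, -0.0356])]
square corner [-0.1216  0.0252]
rail end inner top [array([-0.1311,  0.0524])]
green [array([0.0517, 0.0351]), array([ 0.053 , -0.0342])]
```

send_rows:
  plan:
    - [0,-0.2,0,0,0,0,1]
    - [0,-0.3,0,0,0,0,1]
    - [0,-0.4,0,0,0,0,1]
    - [0,-0.5,0,0,0,0,1]
    - [0,-0.6,0,0,0,0,1]
    - [0,-0.7,0,0,0,0,1]
    - [0,-0.7,0,0,0,0,1]
    - [0,-0.7,0,0,0,0,1]
    - [0,-0.7,0,0,0,0,1]
    - [0,0,0,0,0,0,1]
    - [0,0,0,0,0,0,1]
    - [0,0,0,0,0,0,1]

```text
time_s: 23.7
tcp_pos: [0.4688, 0.0163, 0.1769]
orientation: [3.142, 0.0, -0.073]
contact_force: [0.1, 0.3, -1.6]
opening: 0.0237
finger_force: 50.0
```

```bash
python3 snap.py g3; python3 - <<'E'
from loop import *
np.set_printoptions(precision=4,suppress=True)
s,c=pickle.load(open("g3.pkl","rb"));A=(c["K"],*wristpose(c,s))
uv=proj(*A,[.4642,-.041,.085])[0].astype(int);print(uv)
p,f=fitloop([(*A,c["color"])],[.4646,-.0415,-1.64],.008,[(uv[0]-30,uv[1]-40,uv[0]+30,uv[1]+40)]);print(p,f)
g=np.array([.4577,-.1339]);a=-1.6445;G=np.array([[np.cos(a),np.sin(a)],[-np.sin(a),np.cos(a)]])
print("core in gauge",G@(p[:2]-g),"tcp in gauge",G@(s["tcp_pos"][:2]-g))
E
```

```text
23.7 [0.4688 0.0163 0.1769] [ 3.1415  0.     -0.0733] [-0.093  0.324  1.765 -0.     1.053  1.552]
[345 213]
yellow px 283
[ 0.4646 -0.0403 -1.6273] 101.609250164804
core in gauge [-0.0938  0.    ] tcp in gauge [-0.1506  0.    ]
```

send_rows:
  plan:
    - [0,0,0.6,0,0,0,1]
    - [0,0,1,0,0,0,1]
    - [0,0,1.2,0,0,0,1]
    - [0,0,1.2,0,0,0,1]
    - [0,0,0.8,0,0,0,1]
    - [0,0,0.5,0,0,0,1]
    - [0,0,0,0,0,0,1]
    - [0,0.3,0,0,0,0,1]
    - [0,0.3,0,0,0,0,1]
    - [0,0.2,0,0,0,0,1]
    - [0,0.2,0,0,0,0,1]
    - [0,0.2,0,0,0,0,1]
  squeeze: 60

```text
time_s: 24.95
tcp_pos: [0.4681, 0.0044, 0.1241]
orientation: [-3.141, -0.0, -0.074]
contact_force: [0.1, 2.3, -0.1]
opening: 0.0237
finger_force: 60.0
```

send_rows:
  plan:
    - [0,0.3,0,0,0,0,1]
    - [0,0.4,0,0,0,0,1]
    - [0,0.5,0,0,0,0,1]
    - [0,0.5,0,0,0,0,1]
    - [0,0.5,0,0,0,0,1]
    - [0,0.5,0,0,0,0,1]
    - [0,0.5,0,0,0,0,1]
    - [0,0.5,0,0,0,0,1]
    - [0,0.5,0,0,0,0,1]
    - [0,0.4,0,0,0,0,1]
    - [0,0.3,0,0,0,0,1]
    - [0,0.2,0,0,0,0,1]

```text
time_s: 26.15
tcp_pos: [0.4642, -0.0466, 0.1239]
orientation: [-3.142, 0.0, -0.073]
contact_force: [0.5, 1.6, 0.1]
opening: 0.0236
finger_force: 60.0
```

```bash
cat >chk.py <<'E'
import sys
from snap import snap
from loop import *
n=sys.argv[1];snap(n);np.set_printoptions(precision=4,suppress=True)
s,c=pickle.load(open(n+".pkl","rb"));A=(c["K"],*wristpose(c,s))
g=np.array([.4577,-.1339]);a=-1.6445;G=np.array([[np.cos(a),np.sin(a)],[-np.sin(a),np.cos(a)]])
t=G@(s["tcp_pos"][:2]-g);p0=g+G.T@(t+[.048,0])
uv=proj(*A,[*p0,.085])[0].astype(int);w=45
p,f=fitloop([(*A,c["color"])],[*p0,-1.64],.008,[(uv[0]-w,uv[1]-w,uv[0]+w,uv[1]+w)])
print("core in gauge",G@(p[:2]-g),"yaw",p[2]-a,f,"tcp in gauge",t,s["contact_force"].round(1))
E
python3 chk.py p1
```

```text
26.15 [ 0.4642 -0.0466  0.1239] [-3.1416  0.     -0.0734] [-0.228  0.4    1.834 -0.     0.907  1.416]
yellow px 303
core in gauge [-0.0409  0.0108] yaw 0.37920454875262144 275.92129817567553 tcp in gauge [-0.0875  0.0001] [0.5 1.6 0.1]
```

send_rows:
  plan:
    - [0,0.3,0,0,0,0,1]
    - [0,0.4,0,0,0,0,1]
    - [0,0.4,0,0,0,0,1]
    - [0,0.4,0,0,0,0,1]
    - [0,0.4,0,0,0,0,1]
    - [0,0.4,0,0,0,0,1]
    - [0,0.4,0,0,0,0,1]
    - [0,0.4,0,0,0,0,1]
    - [0,0.4,0,0,0,0,1]
    - [0,0.3,0,0,0,0,1]
    - [0,0.2,0,0,0,0,1]
    - [0,0,0,0,0,0,1]

```text
time_s: 27.4
tcp_pos: [0.4613, -0.0866, 0.1239]
orientation: [3.141, 0.0, -0.073]
contact_force: [-0.2, 0.3, -1.3]
opening: 0.0237
finger_force: 60.0
```

```bash
python3 chk.py p2; python3 snap.py p2s scene; python3 - <<'E'
import cv2,pickle,numpy as np
f=lambda n:pickle.load(open(n+".pkl","rb"))[1]["color"]
a=cv2.resize(f("p2")[100:250,190:390],(800,600),interpolation=cv2.INTER_CUBIC)
a[360:,:400]=cv2.resize(f("p2s")[170:260,170:320],(400,240),interpolation=cv2.INTER_CUBIC)
cv2.imwrite("pics/p2m.png",a)
E
```

```text
27.4 [ 0.4613 -0.0866  0.1239] [ 3.1414  0.     -0.0735] [-0.313  0.403  1.828 -0.     0.91   1.332]
yellow px 315
core in gauge [-0.0008  0.0109] yaw 0.3783046527411542 266.76017588249397 tcp in gauge [-0.0474  0.0001] [-0.2  0.3 -1.3]
27.45 [ 0.4613 -0.0865  0.1239] [ 3.1414 -0.     -0.0733] [-0.312  0.403  1.828 -0.     0.91   1.332]
```

View pics/p2m.png

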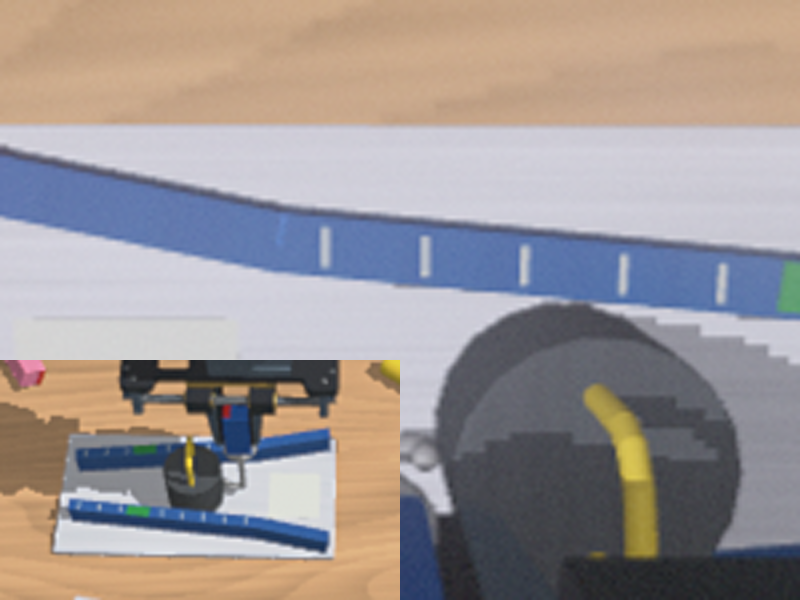

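The tip at (428,450) is pushing the upright core at about (590,440) between the rails, with the green mark ahead at (790,288). I'll carry on.

send_rows:
  plan:
    - [0,0.3,0,0,0,0,1]
    - [0,0.4,0,0,0,0,1]
    - [0,0.4,0,0,0,0,1]
    - [0,0.4,0,0,0,0,1]
    - [0,0.4,0,0,0,0,1]
    - [0,0.4,0,0,0,0,1]
    - [0,0.4,0,0,0,0,1]
    - [0,0.4,0,0,0,0,1]
    - [0,0.4,0,0,0,0,1]
    - [0,0.3,0,0,0,0,1]
    - [0,0.3,0,0,0,0,1]
    - [0,0,0,0,0,0,1]

```text
time_s: 28.7
tcp_pos: [0.4584, -0.1276, 0.1239]
orientation: [3.141, -0.0, -0.074]
contact_force: [-0.0, -0.1, -1.0]
opening: 0.0239
finger_force: 60.0
```

send_rows:
  plan:
    - [0,0.2,0,0,0,0,1]
    - [0,0.2,0,0,0,0,1]
    - [0,0.2,0,0,0,0,1]
    - [0,0.2,0,0,0,0,1]
    - [0,0,0,0,0,0,1]

```text
time_s: 29.2
tcp_pos: [0.4577, -0.1354, 0.1239]
orientation: [3.141, 0.0, -0.073]
contact_force: [-0.4, 0.3, -1.7]
opening: 0.0238
finger_force: 60.0
```

send_rows:
  plan:
    - [0,0.1,0,0,0,0,1]
    - [0,0.1,0,0,0,0,1]
    - [0,0.1,0,0,0,0,1]
    - [0,0,0,0,0,0,1]
    - [0,0,0,0,0,0,1]

```text
time_s: 29.7
tcp_pos: [0.4575, -0.1375, 0.1239]
orientation: [-3.14, 0.0, -0.074]
contact_force: [0.6, 7.8, 0.9]
opening: 0.0236
finger_force: 60.0
```

send_rows:
  plan:
    - [0,0.1,0,0,0,0,1]
    - [0,0.1,0,0,0,0,1]
    - [0,0,0,0,0,0,1]
    - [0,0,0,0,0,0,1]

```text
time_s: 30.1
tcp_pos: [0.4572, -0.1386, 0.124]
orientation: [-3.139, 0.0, -0.074]
contact_force: [1.5, 15.5, 4.7]
opening: 0.0237
finger_force: 60.1
```

Contact built up to about 15 N, so the core is wedged. I'll back off and check.

send_rows:
  plan:
    - [0,-0.2,0,0,0,0,1]
    - [0,-0.3,0,0,0,0,1]
    - [0,-0.5,0,0,0,0,1]
    - [0,-1,0,0,0,0,1]
    - [0,-1,0,0,0,0,1]
    - [0,-1,0,0,0,0,1]
    - [0,-1,0,0,0,0,1]
    - [0,0,-2,0,0,0,1]
    - [0,0,-4,0,0,0,1]
    - [0,0,-4,0,0,0,1]
    - [0,0,-4,0,0,0,1]
    - [0,0,-2,0,0,0,1]

```text
time_s: 31.3
tcp_pos: [0.4619, -0.0899, 0.2872]
orientation: [3.141, -0.004, -0.073]
contact_force: [-0.8, 0.1, -1.7]
opening: 0.0236
finger_force: 60.0
```

send_rows:
  plan:
    - [0,0,0,0,0,0,1]
    - [0,0,0,0,0,0,1]

```text
time_s: 31.5
tcp_pos: [0.4608, -0.0898, 0.2835]
orientation: [3.142, 0.0, -0.073]
contact_force: [-0.0, -0.2, -2.0]
opening: 0.0235
finger_force: 60.0
```

```bash
python3 chk.py e1; python3 - <<'E'
from loop import *
s,c=pickle.load(open("e1.pkl","rb"));A=(c["K"],*wristpose(c,s));np.set_printoptions(precision=4,suppress=True)
g=np.array([.4577,-.1339]);a=-1.6445;G=np.array([[np.cos(a),np.sin(a)],[-np.sin(a),np.cos(a)]])
p0=g+G.T@[.053,0];uv=proj(*A,[*p0,.085])[0].astype(int);print(uv)
p,f=fitloop([(*A,c["color"])],[*p0,-1.64],.008,[(uv[0]-40,uv[1]-40,uv[0]+30,uv[1]+45)])
print("core in gauge",G@(p[:2]-g),p[2]-a,f)
i=c["color"];Rt=R.from_euler("xyz",s["orientation"]).as_matrix()
print("tip pred px",proj(*A,s["tcp_pos"]+Rt@[0,.016,.0889]))
m=i[130:280,230:430].copy();cv2.imwrite("pics/e1m.png",cv2.resize(m,(800,600),interpolation=cv2.INTER_CUBIC))
E
```

```text
31.5 [ 0.4608 -0.0898  0.2835] [ 3.1416  0.     -0.0729] [-0.32   0.202  1.606 -0.     1.333  1.324]
yellow px 117
core in gauge [-0.0219  0.0069] yaw 0.44143350724837527 249.47215185241726 tcp in gauge [-0.0442 -0.0001] [-0.  -0.2 -2. ]
[360 190]
yellow px 117
core in gauge [0.0504 0.001 ] 0.0403323888756657 77.38975402089247
tip pred px [[295.9402 214.1991]]
```

View pics/e1m.png

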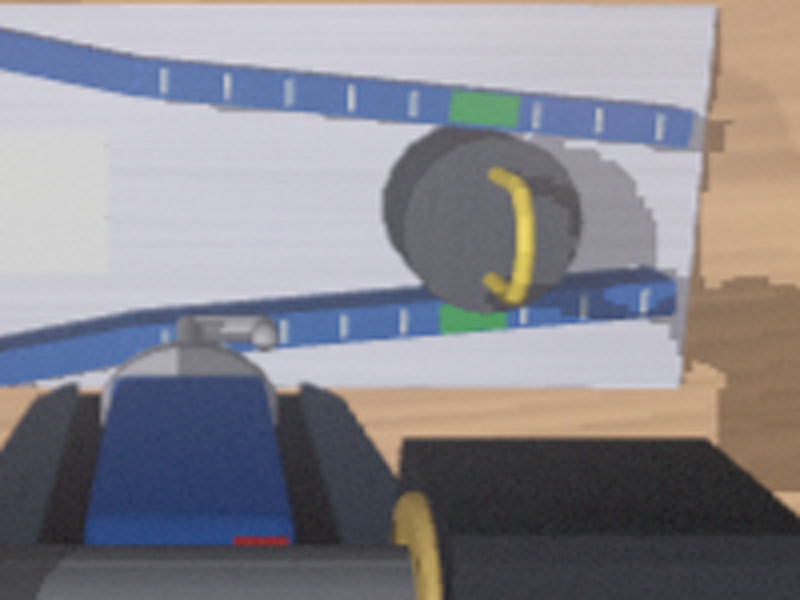

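The core is upright at (490,222) between the green marks at (485,106) and (473,320), and it fits at gauge x ≈ 50 mm, y ≈ 1 mm. The tip at (263,333) is 4 px from its predicted (264,337), so the tool hasn't shifted in the grip. Next I return it to the rack.

send_rows:
  plan:
    - [0,0,0,0,0,-8.2,1]
    - [0,0,0,0,0,-8.2,1]
    - [0,0,0,0,0,-8.2,1]
    - [0,0,0,0,0,-8.2,1]
    - [0,0,0,0,0,-8.2,1]
    - [0,0,0,0,0,-8.2,1]
    - [0,0,0,0,0,-8.2,1]
    - [0,0,0,0,0,-8.2,1]
    - [0,0,0,0,0,-8.2,1]
    - [0,0,0,0,0,-8.4,1]
    - [0,0,0,0,0,0,1]

```text
time_s: 32.65
tcp_pos: [0.4604, -0.0899, 0.2825]
orientation: [-3.139, -0.0, 1.364]
contact_force: [1.6, 1.3, -1.3]
opening: 0.0235
finger_force: 60.0
```

send_rows:
  plan:
    - [-1.4,2.5,0,0,0,0,1]
    - [-1.4,2.5,0,0,0,0,1]
    - [-1.5,2.5,0,0,0,0,1]
    - [-1.5,2.6,0,0,0,0,1]
    - [-1.5,2.5,0,0,0,0,1]
    - [0,0,0,0,0,0,1]
    - [0,0,0,0,0,0,1]

```text
time_s: 33.35
tcp_pos: [0.5688, -0.1878, 0.2825]
orientation: [-3.139, -0.001, 1.357]
contact_force: [-1.5, -0.3, -0.7]
opening: 0.0237
finger_force: 60.0
```

send_rows:
  plan:
    - [0,0,3,0,0,0,1]
    - [0,0,3.5,0,0,0,1]
    - [0,0,3,0,0,0,1]
    - [0,0,2,0,0,0,1]
    - [0,0,1.3,0,0,0,1]
    - [0,0,0.8,0,0,0,1]
    - [0,0,0,0,0,0,1]
    - [0,0,0,0,0,0,1]
    - [0,0,0,0,0,0,1]

```text
time_s: 34.25
tcp_pos: [0.5696, -0.1881, 0.149]
orientation: [3.14, 0.0, 1.361]
contact_force: [-0.2, 0.2, -0.9]
opening: 0.0237
finger_force: 60.0
```

send_rows:
  plan:
    - [0,0.6,0.2,0,0,0,1]
    - [0,1,0,0,0,0,1]
    - [0,1,0,0,0,0,1]
    - [0,1,0,0,0,0,1]
    - [0,1,0,0,0,0,1]
    - [0,1,0,0,0,0,1]
    - [0,1,0,0,0,0,1]
    - [0,1,0,0,0,0,1]
    - [0,0.6,0,0,0,0,1]
    - [0,0.4,0,0,0,0,1]
    - [0,0,0,0,0,0,1]
    - [0,0,0,0,0,0,1]

```text
time_s: 35.45
tcp_pos: [0.6529, -0.2057, 0.1458]
orientation: [-3.141, -0.0, 1.361]
contact_force: [-0.1, -0.5, -0.6]
opening: 0.0239
finger_force: 60.0
```

send_rows:
  plan:
    - [0,0,0.1,0,0,0,1]
    - [0,0,0.1,0,0,0,1]
    - [0,0,0,0,0,0,1]
    - [0,0,0,0,0,0,1]

```text
time_s: 35.85
tcp_pos: [0.6531, -0.2057, 0.1439]
orientation: [-3.142, -0.0, 1.361]
contact_force: [-0.7, 0.0, -0.9]
opening: 0.0237
finger_force: 60.0
```

send_rows:
  plan:
    - [0,0,0.05,0,0,0,1]
    - [0,0,0,0,0,0,1]
    - [0,0,0,0,0,0,0.4]
    - [0,0,0,0,0,0,0.3]
    - [0,0,0,0,0,0,0]
    - [0,0,0,0,0,0,-0.3]
    - [0,0,0,0,0,0,-0.3]
    - [0,0,0,0,0,0,-0.3]
    - [0,0,0,0,0,0,-0.3]

```text
time_s: 36.75
tcp_pos: [0.6532, -0.2058, 0.1434]
orientation: [-3.142, 0.0, 1.361]
contact_force: [0.3, -0.3, -0.8]
opening: 0.0592
finger_force: 0.0
```

send_rows:
  plan:
    - [0,0,-1,0,0,0,-0.3]
    - [0,0,-3,0,0,0,-0.3]
    - [0,0,-4,0,0,0,-0.3]
    - [0,0,-4,0,0,0,-0.3]
    - [0,0,-2.8,0,0,0,-0.3]
    - [0,0,0,0,0,0,-0.3]
    - [0,0,0,0,0,0,-0.3]
    - [0,0,0,0,0,0,-0.3]

```text
time_s: 37.55
tcp_pos: [0.6527, -0.2056, 0.2905]
orientation: [-3.14, -0.0, 1.361]
contact_force: [0.7, 0.0, -0.2]
opening: 0.0594
finger_force: 0.0
```

```bash
python3 snap.py f1; python3 snap.py f1s scene; python3 - <<'E'
from h import *
import cv2
np.set_printoptions(precision=4,suppress=True)
s,c=pickle.load(open("f1.pkl","rb"));A=(c["K"],*wristpose(c,s))
hs=cv2.cvtColor(c["color"],cv2.COLOR_BGR2HSV)
uv=proj(*A,[.654,-.2065,.18])[0].astype(int);print(uv)
r=cv2.inRange(hs,(0,150,120),(8,255,255));k=np.zeros_like(r);k[uv[1]-25:uv[1]+20,uv[0]-20:uv[0]+30]=r[uv[1]-25:uv[1]+20,uv[0]-20:uv[0]+30]
q=cv2.minAreaRect(cv2.findNonZero(k));print("red",q,"before ((288.8,209.5),(4.9,19.3),3.8)",hit(*A,q[0],.18))
s0,c0=pickle.load(open("rack1.pkl","rb"));print("before",hit(c0["K"],*wristpose(c0,s0),[288.8,209.5],.18))
B=cv2.resize(c["color"][130:280,200:400],(500,375));C=pickle.load(open("f1s.pkl","rb"))[1]["color"]
m=np.zeros((600,800,3),np.uint8);m[:375,:500]=B;m[375:600,:300]=cv2.resize(C[170:260,180:300],(300,225));m[:400,500:]=cv2.resize(C[250:330,180:240],(300,400))
cv2.imwrite("pics/f1m.png",m)
E
```

```text
37.55 [ 0.6527 -0.2056  0.2905] [-3.1400e+00 -3.0000e-04  1.3614e+00] [-0.392  0.529  1.069 -0.     1.545 -0.183]
37.6 [ 0.6526 -0.2056  0.2903] [-3.1396e+00 -3.0000e-04  1.3613e+00] [-0.392  0.53   1.07  -0.     1.545 -0.183]
[279 209]
red ((287.0, 209.5), (19.0, 4.0), 90.0) before ((288.8,209.5),(4.9,19.3),3.8) [[ 0.6605 -0.2077  0.18  ]]
before [[ 0.6615 -0.2084  0.18  ]]
```

View pics/f1m.png

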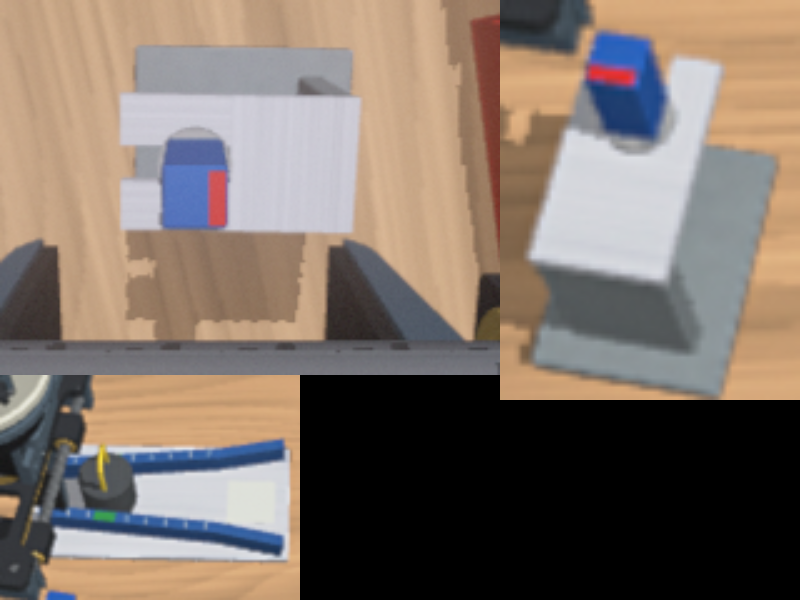

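The tool hangs upright in the fork, with its red stripe at (217,198) within about 1 mm of where it began. The core stands upright at the green mark, near (107,485). I'm handing the job in.

```bash
python3 -c "
from bench import arm
print(arm.sign_off())"
```

```text
the job is handed in; nothing more can be done
None
```

I handed the job in at 37.6 s. The core stands upright, wedged at the green marks (gauge x ≈ 50 mm, y ≈ 1 mm by camera), and the blue tool hangs in its rack within about 1 mm of where it began. I saw no failure on the way, but the hand-in returned no verdict, and the final push reached about 15 N where about 8 N was enough.

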